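# Pump up the clamp nest

### The arm

A 6-joint arm with a two-finger parallel gripper is mounted at the origin on the work surface; the furniture and walls round the work are solid. World frame = base frame: x ahead of the robot, y to its left, z up, the work surface at z = 0. Lengths are in mm, angles in rad, forces in N, time in s.
With the tool pointing down it reaches from about 400 to 925 mm from the base axis. Payload 3.4 kg.
Tool frame: the origin (TCP) lies on the centre line of the jaws, within the pads' length; the fingertips stand 19 mm ahead of it and the grasp point (between the pads) is the TCP (bot.tcp_to_tips is the distance from the TCP to the fingertips, in mm); z points along the fingers, y is the line along which they close (so a half turn about z gives the same grasp; the last joint's range is limited). The gripper opens to 85 mm and grips with 20 to 120 N. Pads are 22 mm wide; open, the fingers measure 114 mm over their backs; the gripper's body (76 mm by 85 mm) begins 54 mm behind the grasp point. The pads swing forward as they close: fully open they stand 13 mm farther back than shut.
Start: joints at [-1.359, 0.307, 1.506, -0, 1.328, -0.073], TCP at [161.531, -551.851, 250.305] pointing down, gripper open.
Joint ranges: [-3.12, 3.12], [-1.05, 2.28], [0.14, 2.33], [-1.42, 4.57], [0.1, 2.73], [-2.68, 2.68]. Speed limits (rad/s): [2.57, 2.57, 3.14, 3.14, 3.14, 3.14].

### API

Orientations are given as a 3x3 rotation matrix whose columns are the frame's x, y, z axes.
In Python, from rig import bot gives the robot as it stands. The module is installed in compiled form; this text tells all that it offers.
- The arm moves only by the tool apply_moves, never from a script. Its argument "plan" is one flat list of numbers, 5 for each row, row after row: the shift along the tool's x, y, z in cm, then the turn about the tool's z in rad, then the closure in counts, from 0 (fully open) to 255 (shut). A call has 1 to 8 rows; each row shifts and turns the commanded pose from where the row before left it, along the tool's axes as they then stand; what a row does not reach is not made up. A row lasts 1/10 s, in which the tool goes at most 50 mm and 8.59 degrees, less where a joint would pass 70% of its speed; a pose out of reach is approached as far as the arm can. A call with a gripper value outside its range is refused whole. The fingers move at their own pace and stop on an object; "newtons" is the grip in N (left out, the last holds). Time passes only in rows, so rows that do not move let the fingers close. It gives the time, the measured TCP pose, the force, the opening and the grip force at its end, in the units of the state.
- bot.state(): the state, without advancing time (a new reading comes with each control period).
- bot.snapshot(name): name is "scene" or "top" or "wrist"; returns the picture (400x640x3 uint8, red, green, blue); there is no depth.
- bot.calibration(name): a dict with "fx", "fy", "cx", "cy" (pixels), "extrinsics" (4x4, takes a point from world to camera coordinates). Camera axes: x right, y down, z forward; pixel columns grow to the right and rows downward; lengths in mm; the calibration is good to about 2 mm. A picture is of the moment at which its call begins: read the wrist's pose just before it. calibration takes no time and is no camera call; for the wrist camera it gives the pose at the moment of the call.
- bot.hand_in(): hands the job in; it is judged then, once.
The state is a dict: "t": time; "joints": joint angles; "joint_velocities": joint speeds; "joint_torque": joint torques, N m; "eef_pos": TCP position; "eef_rot": TCP orientation; "ft_force": force on the tool from outside, world axes, zero at the start; "moment": the same for the moment, N m; "width": finger opening in mm; "finger_force": force on a finger pad.
Only numpy, scipy, OpenCV 4.12 (cv2) and the standard library are available. Lean on these libraries where they do the work, as an engineer would, in place of code of your own. Each camera call takes 0.05 s, during which the arm holds its last target. There are 200 camera calls.

### The job

Get the phone shell in the hand-pumped clamp nest ready for work with your fingertips alone, pinching and lifting nothing: first push the shell along the nest until its end is home against the stop by the pump, then push the pump's valve lever all the way round from shut to open. Then pump the plunger with full strokes, letting it come right up each time, until the indicator pin stands fully out with its groove clear of the brass nut, and do not press the plunger again after that. Do not touch the pin, and leave the things lying around where they are.

Things in the scene. Friction and masses are not known exactly. Their poses are not given: they have to be found in the camera images.
- clamp_nest: Fixed clamp nest, aluminium base plate 12 mm thick, spanning x -78..50, y -158..172 mm; origin on its underside; the plate's top is the nest floor. x points away from the robot, y (the nest's length) to its left, z up; yaw within 9 degrees. Numbers below are mm in this frame. Grey pump housing on the plate: x -44..40, y 59..165, top at height 74. The -y end of the nest is open.
- stop_face (a point): Middle of the lower edge of the end stop's face, at nest x 0, y 45, height 12. The stop is a fixed steel bar, x -35..35, y 45..55, top at height 28.
- bar_rest (a point): Lower edge, mid length, of where the clamp bar's face stands when slack: nest x -42, y -30, height 12. The bar lies in front of the shell, y -90..30, top at height 26; it moves 6 mm in +x as the pin rises and closes on the shell. The fixed back rail beyond the shell has its face at x 40, y -110..40, top at height 26. Neither is to be handled.
- shell: Loose black phone shell lying flat in the nest, 75 (x) x 150 (y) x 10 (z) mm, about 50 g; origin at the centre of its underside. It lies lengthwise between rail and bar with a few mm of play, its +y end 12 to 40 mm short of the stop. Home: its centre at nest y -30. Push on its -y end face with closed fingertips, down between rail and bar.
- valve_shaft (a point): On the axis of the valve lever's upright shaft at the housing's top: nest x 0, y 142, height 74.
- valve_knob (a point): Top of the upright black knob on the end of the valve lever, 45 mm from the shaft; knob 10 to 16 mm across, from height 84 to 112.
- valve (a joint): Valve lever, rad. 0 = shut, pointing to nest +x (away from the robot); 1.571 = open, pointing to nest +y (away from the shell). It turns anticlockwise seen from above between these stops, stays where it is left and needs about 1.5 N at the knob. It starts at 0 to 0.3; open counts from 1.3. While shut, pumping does not move the pin.
- plunger (a joint): Pump plunger, m: 0 = up, 0.011 = fully down on its stop. Spring-loaded: about 9 N to start, 14 N at the bottom; comes up by itself when let go. Full stroke: at least 9 mm down, then fully up again.
- plunger_top (a point): Middle of the top of the round black plunger knob, 36 mm across, on the housing at nest x -4, y 80; height 114 when up. Moves with the plunger.
- pin (a joint): Indicator pin, m: 0 = fully in, 0.032 to 0.033 = fully out (counts from 0.0295). Starts at 0 to 0.014 and stays where it is. It rises as the plunger comes up, about 6.4 mm a stroke (the first 4 to 11 mm), and stands at 0.025 to 0.027 one stroke before fully out; 3 to 5 full strokes are needed.
- pin_head: Steel head of the indicator pin, 12 mm across, on an 8 mm stem; origin at the middle of its top, 6 mm above the brass nut when fully in, 38 mm when fully out. A turned groove 32 to 36 mm below its top shows whole above the nut only when fully out. Not to be touched.
- pin_nut (a point): Top of the hexagonal brass nut the pin comes out of: nest x -26, y 112, height 84.
- loupe: loose black print loupe, 37 mm across, 44 mm high, standing beside the pump end of the nest; not part of the job.
- marker: loose felt marker, 15x132x16 mm, lying in front of the nest; not part of the job.
- ink_tin: loose ink tin, 61 mm across, 50 mm high, standing on the right; not part of the job.
- shell_belt: another phone shell, 75x150x10 mm, loose on the belt at the far right, waiting; not part of the job.

How it is judged:
By the outcome, as a careful person would: the job done as asked, in the order asked, and still so for the second after the job is handed in, with the robot touching nothing.
It also fails if it takes over 54 s, if anything falls off the work surface, if the arm or the gripper's body presses on something with over 40 N, if the wrist force passes 120 N, or if a joint passes its speed limit or range.

## Working session

There is one attempt and no reset: what is moved stays moved. The work goes in short steps, Python scripts to look and compute and a tool call to move; the robot and the scene stay as the last step left them, time stands still between calls to the robot, and variables do not carry over. Pictures are saved under pics/ and viewed, at most 10 in all, crops included, and the job is handed in when it is done.

Besides the shell and the picture viewer there is one more tool, called after "Request:" as name(argument=value, ...) on one line, values as JSON. apply_moves: Moves the arm, as the interface text tells. Its arguments: {"type":"object","properties":{"plan":{"type":"array","items":{"type":"number"}},"newtons":{"type":"number"}},"required":["plan"]}

```bash
mkdir -p pics
python3 - <<'E'
from rig import bot
import cv2,numpy as np
np.set_printoptions(precision=3,suppress=True)
for n in("scene","top"):
    cv2.imwrite(f"pics/{n}0.png",bot.snapshot(n)[:,:,::-1])
    c=bot.calibration(n);print(n,c["fx"],c["fy"],c["cx"],c["cy"]);print(np.array(c["extrinsics"]))
s=bot.state();print(s["t"],s["eef_pos"],np.array(s["eef_rot"]),s["width"],s["ft_force"],bot.tcp_to_tips)
E
```

```text
scene 471.1881396817128 471.1881396817128 312.8333597521454 204.30881562488526
[[ -0.572  -0.82   -0.001  79.314]
 [ -0.338   0.236  -0.911 266.935]
 [  0.748  -0.521  -0.413 944.677]
 [  0.      0.      0.      1.   ]]
top 437.0797958094757 437.0797958094757 319.5496533514493 194.9055564395199
[[   0.022   -1.       0.005 -196.51 ]
 [  -0.993   -0.023   -0.112  430.651]
 [   0.112   -0.003   -0.994 1111.054]
 [   0.       0.       0.       1.   ]]
0.1 [ 161.397 -551.254  249.497] [[ 0.96   0.281 -0.   ]
 [ 0.281 -0.96   0.002]
 [ 0.    -0.002 -1.   ]] 85.36802279206125 [-0.039  0.826  0.094] 19.0
```

View pics/scene0.png

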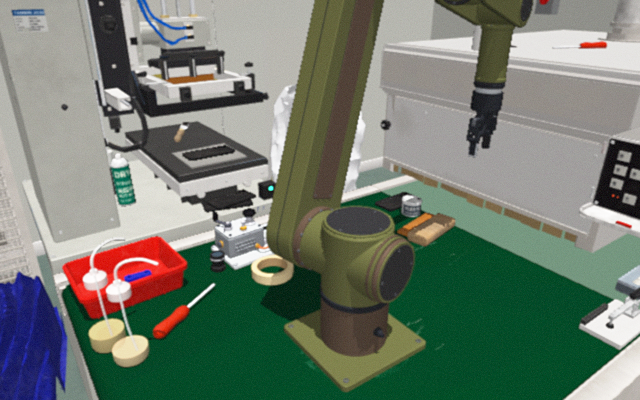

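View pics/top0.png

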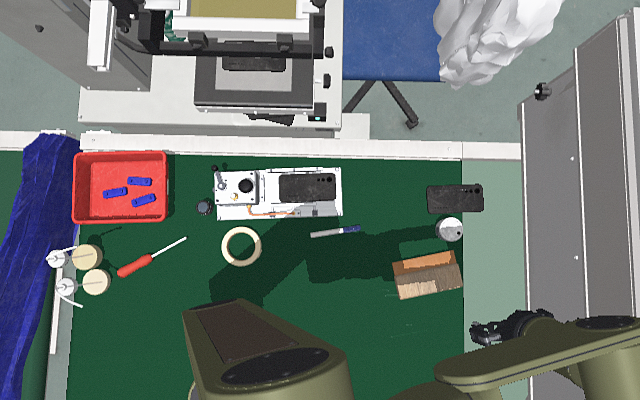

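The top view shows the nest at px x 215–342, y 165–220, with the pump on the left and the shell around (307,187). Next I'll zoom in on it.

```bash
python3 - <<'E'
import cv2
i=cv2.imread("pics/top0.png")[155:230,200:350]
cv2.imwrite("pics/crop0.png",cv2.resize(i,None,fx=5.33,fy=5.33,interpolation=cv2.INTER_CUBIC)[:600,:800])
E
cat > h.py <<'E'
import numpy as np
from rig import bot
np.set_printoptions(precision=2,suppress=True)
def ray(c,u,v,z):
    "pixel -> world point on plane z"
    E=np.array(c["extrinsics"]);R,t=E[:3,:3],E[:3,3]
    o=-R.T@t;d=R.T@np.array([(u-c["cx"])/c["fx"],(v-c["cy"])/c["fy"],1])
    return o+d*(z-o[2])/d[2]
def pix(c,p):
    E=np.array(c["extrinsics"]);q=E[:3,:3]@np.array(p)+E[:3,3]
    return np.array([c["fx"]*q[0]/q[2]+c["cx"],c["fy"]*q[1]/q[2]+c["cy"]])
E
```

```text
(no output)
```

View pics/crop0.png

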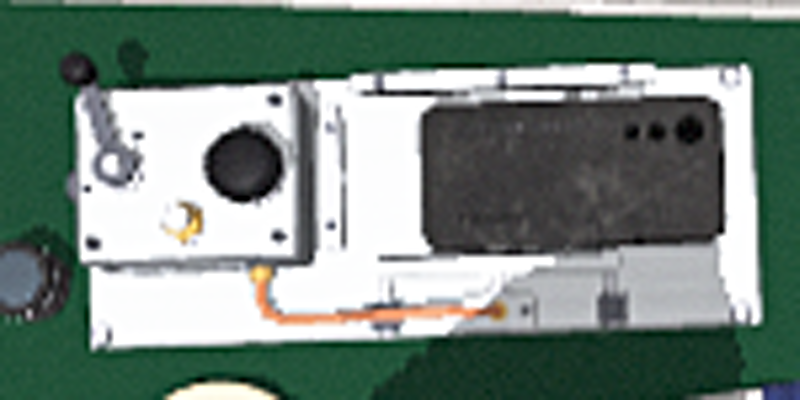

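The crop shows the plate corners at (752,66), (760,323) and (92,349). The plunger is at (243,163), the valve shaft at (117,165), the valve knob at (78,68) and the nut at (183,220). The shell spans x 422–722, y 97–250.

Run:
```python
from h import *
c=bot.calibration("top")
P={}
for n,u,v,z in[("RB",752,66,12),("RF",760,323,12),("LF",92,349,12),("plunger",243,163,114),("shaft",117,165,86),("knob",78,68,112),("nut",183,220,88),("sh_end_mid",722,172,22),("sh_+y",422,173,22)]:
    P[n]=ray(c,200+u/5.333,155+v/5.333,z);print(n,P[n])
N={"RB":(50,-158),"RF":(-78,-158),"LF":(-78,172),"plunger":(-4,80),"nut":(-26,112)}
A=np.array([N[k] for k in N],float);B=np.array([P[k][:2] for k in N])
a,b=A-A.mean(0),B-B.mean(0)
th=np.arctan2((a[:,0]*b[:,1]-a[:,1]*b[:,0]).sum(),(a*b).sum())
R=np.array([[np.cos(th),-np.sin(th)],[np.sin(th),np.cos(th)]]);t=B.mean(0)-A.mean(0)@R.T
print("yaw",th,"o",t);print(B-(A@R.T+t))
for k in P:print(k,(P[k][:2]-t)@R)
```

```text
RB [ 511.01 -241.97   12.  ]
RF [ 383.42 -248.03   12.  ]
LF [363.33  78.38  12.  ]
plunger [443.37  -8.78 114.  ]
shaft [444.77  53.97  86.  ]
knob [485.23  67.87 112.  ]
nut [419.74  22.05  88.  ]
sh_end_mid [ 456.31 -227.66   22.  ]
sh_+y [452.46 -80.94  22.  ]
yaw 0.05937088112660352 o [451.9  -87.64]
[[-0.17  0.42]
 [ 0.01  1.96]
 [-0.5  -1.05]
 [ 0.21 -0.76]
 [ 0.45 -0.57]]
RB [  49.85 -157.57]
RF [ -77.88 -156.04]
LF [-78.56 170.98]
plunger [-3.83 79.23]
shaft [  1.29 141.78]
knob [ 42.5  153.26]
nut [-25.59 111.4 ]
sh_end_mid [  -3.9  -140.03]
sh_+y [0.96 6.66]
```

Request:
apply_moves(plan=[3,-1.6,0.5,0.02,255,3,-1.6,0.5,0.02,255,3,-1.6,0.5,0.02,255,3,-1.6,0.5,0.02,255,3,-1.6,0.5,0.02,255,3,-1.6,0.5,0.02,255,3,-1.6,0.5,0.02,255,3,-1.6,0.5,0.02,255], newtons=40)

```text
t: 0.9
eef_pos: [369.2, -374.5, 209.8]
eef_rot: [[0.992, 0.124, -0.001], [0.124, -0.992, 0.001], [-0.0, -0.001, -1.0]]
ft_force: [-0.3, 0.1, -0.6]
width: -0.1
finger_force: 0.0
```

```bash
cat >> h.py <<'E'
TH=0.0594;O=np.array([451.9,-87.6])
RN=np.array([[np.cos(TH),-np.sin(TH)],[np.sin(TH),np.cos(TH)]])
def w(x,y,z): return np.r_[RN@[x,y]+O,z]
def nest(p): return np.r_[(np.array(p[:2])-O)@RN,p[2]]
def go(x,y,ztip,yaw=0):
    "tool shift (cm) and turn to bring fingertip to nest x,y,height; tool y on nest -y turned by yaw ccw"
    s=bot.state();R=np.array(s["eef_rot"]);p=np.array(s["eef_pos"])
    d=R.T@(w(x,y,ztip+19)-p)/10
    a=np.arctan2(R[1,1],R[0,1]);b=TH-np.pi/2+yaw
    print("t",s["t"],"nest tip",nest(p)-[0,0,19],"F",np.array(s["ft_force"]),"w",s["width"])
    print("shift",d,"turn",-np.arctan2(np.sin(b-a),np.cos(b-a)),"j",np.array(s["joints"]))
E
python3 -c "
from h import *
go(-2,-172,60)"
```

```text
t 0.9 nest tip [ -99.6  -281.51  190.79] F [-0.26  0.13 -0.6 ] w -0.08203736383485692
shift [ 10.45 -10.29  13.08] turn 0.0644971196710098 j [-0.87  0.27  1.67 -0.    1.2   0.57]
```

Request:
apply_moves(plan=[2.0,-2.1,2.0,0.013,255,2.0,-2.1,2.0,0.013,255,2.0,-2.1,2.0,0.013,255,2.0,-2.1,2.0,0.013,255,2.0,-2.1,2.0,0.013,255,0,0,0,0,255,0,0,0,0,255])

```text
t: 1.6
eef_pos: [457.4, -260.8, 109.6]
eef_rot: [[0.998, 0.062, -0.002], [0.062, -0.998, 0.001], [-0.002, -0.001, -1.0]]
ft_force: [0.2, -1.0, 0.2]
width: 0.4
finger_force: 0.0
```

Run:
```python
from h import *
import cv2
go(-2,-172,16)
c=bot.calibration("wrist");cv2.imwrite("pics/w1.png",bot.snapshot("wrist")[:,:,::-1])
for n,p in[("RB",(50,-158,12)),("RF",(-78,-158,12)),("shellend",(-2,-141,22)),("tip",(-2,-172,16))]:print(n,pix(c,w(*p)))
```

```text
t 1.6 nest tip [  -4.79 -173.19   90.57] F [ 0.22 -0.96  0.2 ] w 0.3692808723419455
shift [ 0.29 -0.11  7.46] turn 0.002509532149533422 j [-0.6   0.39  1.79 -0.    0.96  0.91]
RB [295.69 127.43]
RF [298.82 294.41]
shellend [271.05 206.73]
tip [316.81 203.98]
```

View pics/w1.png

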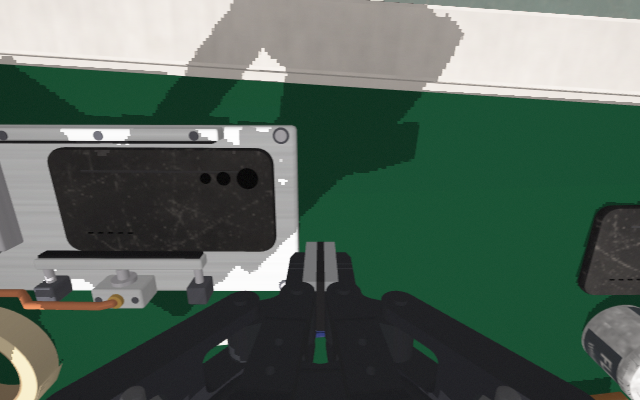

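The wrist picture agrees with the nest fit: plate corner at (297,126) against a predicted (296,127). The shell's end edge is at column 276, which is about nest y −143. Next I'll go down behind it and push.

Request:
apply_moves(plan=[0.3,-0.1,2.5,0,255,0,0,2.5,0,255,0,0,1.5,0,255,0,0,0.9,0,255,0,0,0,0,255,0,0,0,0,255])

```text
t: 2.25
eef_pos: [460.8, -261.2, 37.0]
eef_rot: [[0.998, 0.059, 0.001], [0.059, -0.998, -0.001], [0.001, 0.001, -1.0]]
ft_force: [-0.2, 0.0, 0.3]
width: 0.2
finger_force: 0.0
```

```bash
python3 -c "
from h import *
go(-2,-120,16)"
```

```text
t 2.25 nest tip [  -1.38 -173.86   18.03] F [-0.21  0.01  0.32] w 0.19232365264948623
shift [-0.07 -5.39  0.2 ] turn -0.0004803725391575587 j [-0.6   0.5   1.85 -0.    0.79  0.92]
```

Request:
apply_moves(plan=[0,-1.0,0.2,0,255,0,-0.6,0,0,255,0,-0.6,0,0,255,0,-0.6,0,0,255,0,-0.6,0,0,255,0,-0.6,0,0,255,0,-0.4,0,0,255,0,-0.3,0,0,255])

```text
t: 3.05
eef_pos: [457.8, -213.0, 34.3]
eef_rot: [[0.998, 0.06, 0.0], [0.06, -0.998, -0.0], [0.0, 0.0, -1.0]]
ft_force: [0.2, -0.7, 0.7]
width: 0.1
finger_force: 0.3
```

Request:
apply_moves(plan=[0,-0.2,0,0,255,0,-0.2,0,0,255,0,-0.1,0,0,255,0,0,0,0,255])

```text
t: 3.45
eef_pos: [457.4, -208.3, 34.2]
eef_rot: [[0.998, 0.06, -0.0], [0.06, -0.998, 0.0], [-0.0, -0.0, -1.0]]
ft_force: [0.8, 0.7, 0.5]
width: -0.1
finger_force: 0.0
```

```bash
python3 -c "
from h import *
go(-2,-120,16)"
```

```text
t 3.45 nest tip [  -1.7  -120.78   15.23] F [0.79 0.71 0.48] w -0.07594915143321608
shift [-0.03 -0.08 -0.08] turn 0.0003125853052952099 j [-0.51  0.48  1.92  0.    0.75  1.  ]
```

Request:
apply_moves(plan=[0,-0.1,0,0,255,0,-0.1,0,0,255,0,-0.1,0,0,255])

```text
t: 3.75
eef_pos: [457.2, -205.4, 34.2]
eef_rot: [[0.998, 0.06, -0.0], [0.06, -0.998, 0.0], [-0.0, -0.0, -1.0]]
ft_force: [-0.4, -1.0, -0.6]
width: 0.1
finger_force: 0.1
```

Request:
apply_moves(plan=[0,-0.1,0,0,255,0,-0.1,0,0,255])

```text
t: 3.95
eef_pos: [457.1, -203.3, 34.3]
eef_rot: [[0.998, 0.06, -0.0], [0.06, -0.998, 0.0], [-0.0, -0.0, -1.0]]
ft_force: [0.1, -0.6, -0.5]
width: 0.2
finger_force: 0.1
```

Run:
```python
from h import *
import cv2
go(-2,-120,16)
c=bot.calibration("wrist");i=bot.snapshot("wrist")[:,:,::-1]
cv2.imwrite("pics/w2.png",i)
for p in[(0,45,28),(-35,45,12),(0,45,12),(-2,-105,22),(-2,45,22)]:print(p,pix(c,w(*p)))
```

```text
t 3.95 nest tip [  -1.63 -115.82   15.3 ] F [ 0.09 -0.61 -0.54] w 0.1739157942915706
shift [-0.04  0.42 -0.07] turn 0.0004049228954943196 j [-0.5   0.48  1.92 -0.    0.75  1.01]
(0, 45, 28) [-45.61 270.94]
(-35, 45, 12) [  9.66 314.12]
(0, 45, 12) [-10.79 253.85]
(-2, -105, 22) [294.17 268.39]
(-2, 45, 22) [-30.32 267.98]
```

View pics/w2.png

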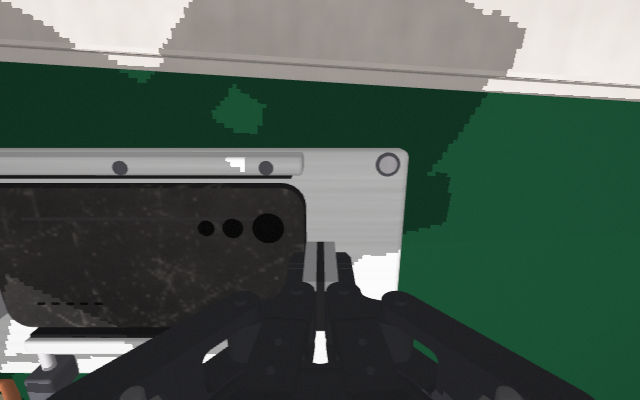

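The shell end is at column 306; home would be about column 294, so roughly 5 mm remain.

Request:
apply_moves(plan=[0,-0.1,0,0,255,0,-0.1,0,0,255,0,-0.1,0,0,255,0,-0.1,0,0,255])

```text
t: 4.4
eef_pos: [456.9, -199.4, 34.3]
eef_rot: [[0.998, 0.06, 0.0], [0.06, -0.998, -0.0], [0.0, 0.0, -1.0]]
ft_force: [-0.3, -0.5, 0.5]
width: -0.0
finger_force: 0.1
```

Request:
apply_moves(plan=[0,-0.1,0,0,255,0,-0.1,0,0,255])

```text
t: 4.6
eef_pos: [456.9, -197.4, 34.3]
eef_rot: [[0.998, 0.06, 0.0], [0.06, -0.998, -0.0], [0.0, 0.0, -1.0]]
ft_force: [-0.4, -1.7, -0.6]
width: -0.4
finger_force: 1.8
```

Request:
apply_moves(plan=[0,-0.1,0,0,255])

```text
t: 4.7
eef_pos: [457.2, -197.3, 34.5]
eef_rot: [[0.998, 0.061, 0.001], [0.061, -0.998, -0.002], [0.001, 0.002, -1.0]]
ft_force: [-2.0, -6.3, 0.3]
width: -0.0
finger_force: 3.1
```

Request:
apply_moves(plan=[0,-0.1,0,0,255])

```text
t: 4.8
eef_pos: [457.6, -197.2, 34.6]
eef_rot: [[0.998, 0.061, 0.002], [0.061, -0.998, -0.003], [0.002, 0.004, -1.0]]
ft_force: [-1.9, -10.0, -0.1]
width: 0.1
finger_force: 4.6
```

The force rise from −1.7 to −10 N with no further travel shows the shell is home. I'll back off, lift, and go over to the valve.

Request:
apply_moves(plan=[0,0.5,0,0,255,0,0.5,0,0,255,0,0,-3.0,0,255,0,0,-4.5,0,255,0,-1,-4.5,0,255,0.8,-4.0,-0.6,0,255,0.8,-4.0,0,0,255,0.8,-4.0,0,0,255])

```text
t: 5.6
eef_pos: [473.7, -73.1, 161.1]
eef_rot: [[0.998, 0.058, 0.002], [0.058, -0.998, 0.0], [0.002, -0.0, -1.0]]
ft_force: [0.1, -0.3, -0.5]
width: -0.0
finger_force: 0.0
```

Request:
apply_moves(plan=[0.8,-4.0,0,0,255,0.8,-4.0,0,0,255,0.8,-3.0,0,0,255,0,0,0,0,255,0,0,0,0,255])

```text
t: 6.1
eef_pos: [490.5, 37.5, 160.1]
eef_rot: [[0.998, 0.062, -0.001], [0.062, -0.998, -0.0], [-0.001, 0.0, -1.0]]
ft_force: [-0.6, -0.4, 0.0]
width: -0.2
finger_force: 0.0
```

Run:
```python
from h import *
import cv2
go(47,131,90)
for n in("wrist","top"):
    c=bot.calibration(n);cv2.imwrite(f"pics/{n}3.png",bot.snapshot(n)[:,:,::-1])
    print(n,pix(c,w(43.5,153.6,112)),pix(c,w(-4,80,114)),pix(c,w(0,-105,22)),pix(c,w(0,45,12)),pix(c,w(0,45,28)))
a=cv2.imread("pics/top3.png")[155:230,200:350]
b=cv2.imread("pics/wrist3.png")
cv2.imwrite("pics/mix3.png",np.vstack([cv2.resize(b[:, :],(480,300)),cv2.resize(a,(480,240),interpolation=cv2.INTER_CUBIC)]))
```

```text
t 6.1 nest tip [ 46.   122.62 141.12] F [-0.62 -0.43  0.03] w -0.2462809380656471
shift [ 0.11 -0.84  5.11] turn 0.002476921066673299 j [-0.01  0.28  1.8  -0.    1.06  1.5 ]
wrist [263.51 239.04] [388.02 312.2 ] [579.46 241.03] [404.71 235.66] [409.33 243.54]
top [214.46 167.35] [245.23 185.64] [321.9  186.25] [264.88 188.82] [264.14 188.04]
```

View pics/mix3.png

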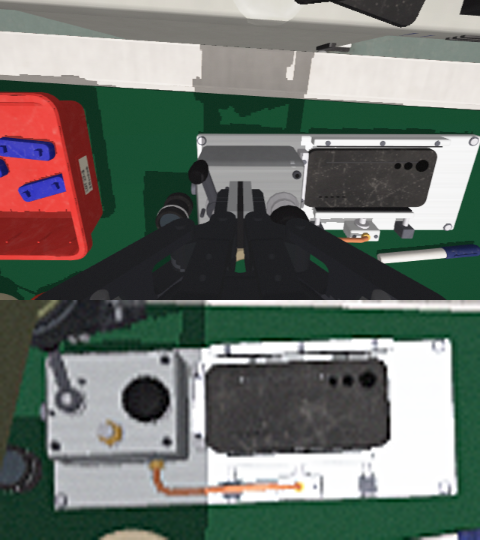

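The pictures show the shell's left end against the stop, at x≈206 in the lower picture. The knob is at wrist px ≈(266,226), close to the prediction. Next I'll go down beside the knob.

Request:
apply_moves(plan=[-0.1,-0.6,1.5,0,255,0,0,2.0,0,255,0,0,1.4,0,255,0,0,0,0,255])

```text
t: 6.6
eef_pos: [487.7, 41.6, 109.7]
eef_rot: [[0.998, 0.058, -0.005], [0.058, -0.998, -0.0], [-0.005, -0.0, -1.0]]
ft_force: [-1.0, 0.5, -0.3]
width: -0.0
finger_force: 0.0
```

Request:
apply_moves(plan=[0.13,-0.57,0,-0.125,255,0.13,-0.57,0,-0.125,255,0.13,-0.57,0,-0.125,255,0.13,-0.57,0,-0.125,255,0.13,-0.57,0,-0.125,255,0.13,-0.57,0,-0.125,255])

```text
t: 7.2
eef_pos: [486.2, 76.0, 112.5]
eef_rot: [[0.687, 0.727, 0.004], [0.727, -0.687, -0.0], [0.002, 0.003, -1.0]]
ft_force: [2.3, -0.8, 0.1]
width: -0.1
finger_force: 0.8
```

Run:
```python
from h import *
f=0.75
r=np.array([np.cos(f),np.sin(f)]);t=np.array([-r[1],r[0]])
p=np.array([0,142])+45*r-13*t
go(*p,92,f);print(p)
```

```text
t 7.2 nest tip [ 43.99 161.22  93.47] F [ 2.32 -0.82  0.09] w -0.14734054781615366
shift [-0.03 -0.29  0.15] turn 0.003984659148911662 j [ 0.07  0.35  1.86 -0.    0.93  0.83]
[ 41.79 163.16]
```

Force is about 2.4 N and the lever is turning. I'll continue.

Request:
apply_moves(plan=[0.1,-0.57,0.1,-0.125,255,0.1,-0.57,0,-0.125,255,0.1,-0.57,0,-0.125,255,0.1,-0.57,0,-0.125,255,0.1,-0.57,0,-0.125,255])

```text
t: 7.7
eef_pos: [464.6, 94.5, 111.7]
eef_rot: [[0.132, 0.991, 0.005], [0.991, -0.132, 0.001], [0.002, 0.005, -1.0]]
ft_force: [1.8, 0.9, 1.2]
width: -0.4
finger_force: 1.0
```

Run:
```python
from h import *
f=1.55
r=np.array([np.cos(f),np.sin(f)]);t=np.array([-r[1],r[0]])
p=np.array([0,142])+45*r-13*t
go(*p,92,f);print(p)
```

```text
t 7.7 nest tip [ 23.5  181.07  92.72] F [1.77 0.91 1.16] w -0.4143489852536397
shift [ 0.37 -1.05  0.07] turn -0.17128647434931193 j [0.11 0.33 1.9  0.   0.91 0.24]
[ 13.93 186.72]
```

Request:
apply_moves(plan=[0.15,-0.5,0,-0.12,255,0.1,-0.3,0,-0.05,255,0,-0.2,0,0,255,0,0,0,0,255])

```text
t: 8.1
eef_pos: [461.2, 97.6, 113.1]
eef_rot: [[-0.033, 0.999, 0.017], [0.999, 0.033, 0.001], [0.0, 0.017, -1.0]]
ft_force: [11.4, -1.5, -3.1]
width: 0.1
finger_force: 4.9
```

Request:
apply_moves(plan=[0,-0.2,0,0,255])

```text
t: 8.2
eef_pos: [460.9, 97.6, 113.3]
eef_rot: [[-0.033, 0.999, 0.02], [0.999, 0.032, 0.001], [0.001, 0.02, -1.0]]
ft_force: [14.6, -1.2, -5.2]
width: 0.0
finger_force: 6.6
```

Request:
apply_moves(plan=[0,-0.2,0,0,255])

```text
t: 8.3
eef_pos: [460.6, 97.6, 113.7]
eef_rot: [[-0.033, 0.999, 0.023], [0.999, 0.032, 0.002], [0.001, 0.023, -1.0]]
ft_force: [18.2, -0.3, -5.8]
width: -0.1
finger_force: 7.7
```

The lever is on its stop at 18 N, with no further motion. I'll back off, lift, and go over the plunger.

Request:
apply_moves(plan=[0,0.9,0,0,255,0,1.0,0,0,255,0,0,-2.5,0,255,0,0,-2.3,0,255,-3.0,-0.9,0,0,255,-3.0,-0.9,0,0,255,-3.0,-0.9,0,0,255,0,0,0,0,255])

```text
t: 9.1
eef_pos: [441.8, 4.8, 158.3]
eef_rot: [[-0.03, 1.0, -0.003], [1.0, 0.03, -0.001], [-0.001, -0.003, -1.0]]
ft_force: [-0.5, 0.9, -0.2]
width: 0.2
finger_force: 0.0
```

Run:
```python
from h import *
import cv2
go(-1,77,120,1.55)
for n in("wrist","top"):
    c=bot.calibration(n);cv2.imwrite(f"pics/{n}4.png",bot.snapshot(n)[:,:,::-1])
    print(n,pix(c,w(0,187,112)),pix(c,w(-4,80,114)),pix(c,w(-26,112,84)))
a=cv2.imread("pics/top4.png")[155:230,200:350]
b=cv2.imread("pics/wrist4.png")
cv2.imwrite("pics/mix4.png",np.vstack([cv2.resize(b,(560,350)),cv2.resize(a[:65],(560,240),interpolation=cv2.INTER_CUBIC)]))
```

```text
t 9.1 nest tip [ -4.55  92.87 139.31] F [-0.5   0.89 -0.16] w 0.1903922633738135
shift [-1.57  0.41  1.93] turn -0.008325847448941999 j [-0.08  0.22  1.9  -0.    1.02 -0.11]
wrist [323.8   52.07] [321.4  256.97] [284.76 188.76]
top [200.71 185.72] [245.23 185.64] [234.36 196.6 ]
```

View pics/mix4.png

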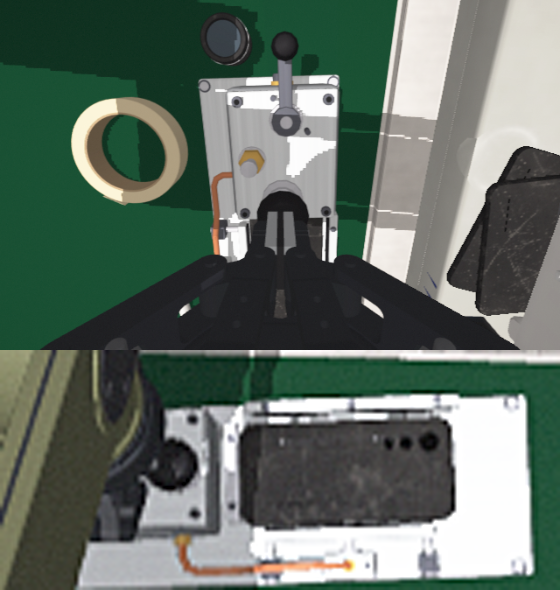

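The lever points to nest +y with the knob at its predicted open position, so the valve is open. The pin head is still low beside the brass nut, at mix (249,165). I'll press the plunger next.

Request:
apply_moves(plan=[-1.2,0.4,1.0,0,255,-0.4,0,1.1,0,255,0,0,0,0,255,0,0,0,0,255])

```text
t: 9.6
eef_pos: [447.7, -7.9, 136.4]
eef_rot: [[-0.034, 0.999, -0.002], [0.999, 0.034, 0.0], [0.001, -0.002, -1.0]]
ft_force: [-1.0, 0.3, 0.3]
width: 0.4
finger_force: 0.0
```

Request:
apply_moves(plan=[0,0,0.5,0,255,0,0,0.5,0,255,0,0,0.4,0,255,0,0,0,0,255])

```text
t: 10.0
eef_pos: [448.8, -7.9, 124.0]
eef_rot: [[-0.035, 0.999, 0.001], [0.999, 0.035, -0.0], [-0.0, 0.001, -1.0]]
ft_force: [-1.5, -0.5, 11.4]
width: 0.2
finger_force: 5.4
```

```bash
python3 -c "
from h import *
go(-1,77,103,1.55)"
```

```text
t 10.0 nest tip [  1.65  79.78 104.97] F [-1.49 -0.54 11.41] w 0.24254571850867468
shift [-0.28 -0.26  0.2 ] turn -0.004073223800696946 j [-0.11  0.28  1.93  0.    0.93 -0.15]
```

Request:
apply_moves(plan=[0,0,0.3,0,255,0,0,0.2,0,255,0,0,0,0,255])

```text
t: 10.3
eef_pos: [448.9, -7.8, 121.2]
eef_rot: [[-0.035, 0.999, 0.003], [0.999, 0.035, -0.0], [-0.0, 0.003, -1.0]]
ft_force: [-6.7, 1.7, 28.1]
width: -0.0
finger_force: 14.5
```

Request:
apply_moves(plan=[0,0,-0.8,0,255,0,0,-0.8,0,255,0,0,-0.8,0,255,0,0,0,0,255,0,0,0,0,255])

```text
t: 10.8
eef_pos: [448.2, -8.1, 142.2]
eef_rot: [[-0.034, 0.999, 0.0], [0.999, 0.034, 0.0], [0.0, 0.0, -1.0]]
ft_force: [0.5, -0.1, 0.2]
width: -0.0
finger_force: 0.0
```

```bash
cat > look.py <<'E'
import sys,cv2
from h import *
k=sys.argv[1]
go(-1,77,118,1.55)
c=bot.calibration("wrist");i=bot.snapshot("wrist")[:,:,::-1].copy()
cv2.imwrite(f"pics/p{k}.png",i)
P=[pix(c,w(-26,112,h)) for h in(84,90,100,110,122)];print(P)
x,y=P[2].astype(int)
g=i[max(0,y-75):y+75,x-60:x+60]
g=cv2.resize(g,None,fx=3,fy=3,interpolation=cv2.INTER_CUBIC)
for p in P:
    cv2.circle(g,(int((p[0]-x+60)*3)-100,int((p[1]-max(0,y-75))*3)),2,(0,0,255),-1)
cv2.imwrite(f"pics/c{k}.png",g)
E
python3 look.py 1
```

```text
t 10.8 nest tip [  1.06  79.6  123.19] F [ 0.51 -0.09  0.17] w -0.0169809517922371
shift [-0.26 -0.2   0.52] turn -0.004418563331251617 j [-0.11  0.25  1.91  0.    0.98 -0.15]
[array([270.46, 174.55]), array([268.88, 177.2 ]), array([266.01, 182.01]), array([262.8, 187.4]), array([258.4 , 194.77])]
```

Request:
apply_moves(plan=[0,0,0.7,0,255,0,0,0.6,0,255,0,0,0.5,0,255,0,0,0.4,0,255,0,0,0.2,0,255,0,0,0,0,255])

```text
t: 11.45
eef_pos: [448.5, -8.1, 121.1]
eef_rot: [[-0.034, 0.999, 0.001], [0.999, 0.034, -0.0], [-0.0, 0.001, -1.0]]
ft_force: [-8.2, 1.1, 37.0]
width: 0.1
finger_force: 18.6
```

Request:
apply_moves(plan=[0,0,-0.8,0,255,0,0,-0.8,0,255,0,0,-0.8,0,255,0,0,0,0,255,0,0,0,0,255])

```text
t: 11.95
eef_pos: [448.0, -8.2, 141.8]
eef_rot: [[-0.034, 0.999, -0.001], [0.999, 0.034, 0.0], [0.0, -0.001, -1.0]]
ft_force: [-0.1, -0.2, 0.1]
width: -0.0
finger_force: 0.0
```

```bash
python3 look.py 2; python3 -c "
import cv2
cv2.imwrite('pics/m2.png',cv2.hconcat([cv2.imread('pics/c1.png'),cv2.imread('pics/c2.png')]))"
```

```text
t 11.95 nest tip [  0.81  79.51 122.82] F [-0.13 -0.21  0.06] w -0.032452088648756636
shift [-0.26 -0.17  0.48] turn -0.004670183241394198 j [-0.11  0.25  1.91  0.    0.98 -0.15]
[array([270.82, 174.58]), array([269.24, 177.24]), array([266.37, 182.06]), array([263.16, 187.46]), array([258.75, 194.85])]
```

View pics/m2.png

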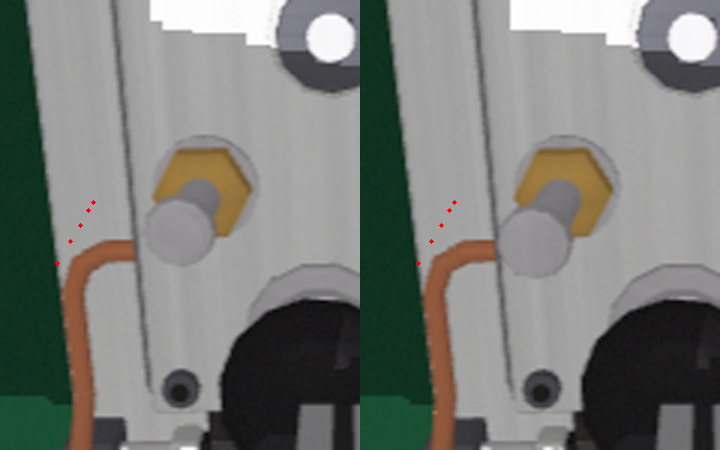

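The left crop (after stroke 1) has the head at (180,232), and the right (after stroke 2) has it at (175,243). Corrected by the nut's offset, these are heights of about 110 and 116, so the pin is at about 20 and then 26 mm. That leaves one stroke. I'll do it and look again.

Request:
apply_moves(plan=[0,0,0.7,0,255,0,0,0.6,0,255,0,0,0.5,0,255,0,0,0.4,0,255,0,0,0.2,0,255,0,0,0,0,255])

```text
t: 12.6
eef_pos: [448.5, -8.1, 121.1]
eef_rot: [[-0.034, 0.999, 0.001], [0.999, 0.034, -0.0], [-0.0, 0.001, -1.0]]
ft_force: [-8.1, 1.3, 36.5]
width: -0.2
finger_force: 18.4
```

Request:
apply_moves(plan=[0,0,-0.8,0,255,0,0,-0.8,0,255,0,0,-0.8,0,255,0,0,0,0,255,0,0,0,0,255])

```text
t: 13.1
eef_pos: [448.0, -8.2, 141.8]
eef_rot: [[-0.034, 0.999, -0.001], [0.999, 0.034, 0.0], [0.0, -0.001, -1.0]]
ft_force: [0.2, 0.3, -0.9]
width: -0.2
finger_force: 0.0
```

```bash
python3 look.py 3; python3 -c "
import cv2
cv2.imwrite('pics/m3.png',cv2.hconcat([cv2.imread('pics/c2.png'),cv2.imread('pics/c3.png')]))"
```

```text
t 13.1 nest tip [  0.8   79.54 122.81] F [ 0.24  0.27 -0.86] w -0.22130707127610993
shift [-0.26 -0.17  0.48] turn -0.004630543878468452 j [-0.11  0.25  1.91 -0.    0.98 -0.15]
[array([270.79, 174.6 ]), array([269.21, 177.25]), array([266.34, 182.08]), array([263.13, 187.47]), array([258.73, 194.87])]
```

View pics/m3.png

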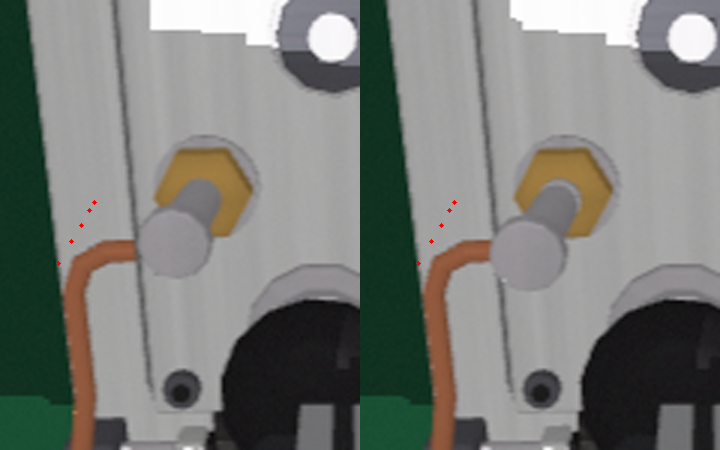

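The head is now at (168,254) in the right crop, against a predicted (165,254) for fully out, and a lighter groove band shows at the stem base around (562,188). I'll move clear and confirm more obliquely.

Request:
apply_moves(plan=[0,0,-2,0,255,-3,0,-2,0,255,-4,0,0,0,255,-3,0,0,0,255,0,0,0,0,255,0,0,0,0,255])

```text
t: 13.75
eef_pos: [451.1, -108.3, 181.5]
eef_rot: [[-0.032, 0.999, -0.002], [0.999, 0.032, 0.001], [0.001, -0.002, -1.0]]
ft_force: [0.3, -0.4, 0.1]
width: 0.4
finger_force: 0.0
```

Run:
```python
from h import *
import cv2
s=bot.state();print(s["eef_pos"])
c=bot.calibration("wrist");i=bot.snapshot("wrist")[:,:,::-1]
print(pix(c,w(-26,112,84)),pix(c,w(-26,112,122)))
x,y=pix(c,w(-26,112,100)).astype(int)
y0,x0=max(0,y-40),max(0,x-50)
cv2.imwrite("pics/f.png",cv2.resize(i[y0:y0+90,x0:x0+120],None,fx=6,fy=6,interpolation=cv2.INTER_CUBIC))
```

```text
[ 451.1  -108.32  181.53]
[273.18  -7.28] [262.18 -30.3 ]
```

View pics/f.png

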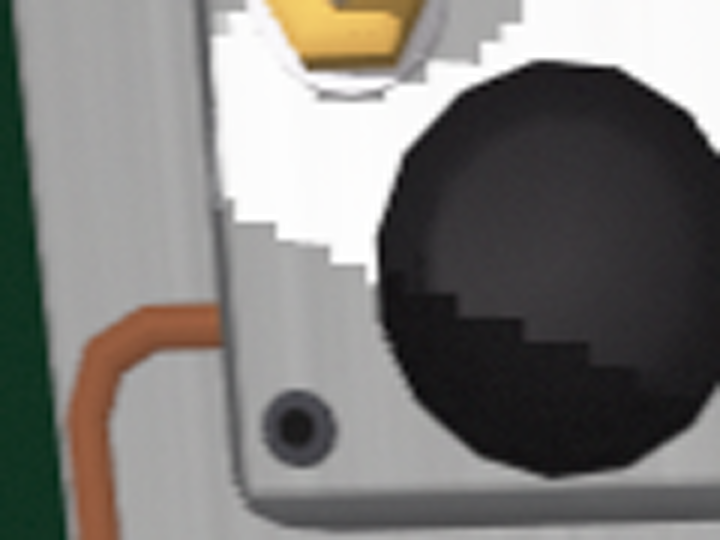

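The pin is out of this frame. Three things in the last close view still show it fully out:
- The head's position matches a height of 122 mm.
- The 6 mm steps between strokes are consistent.
- The groove is showing, and it wasn't after stroke 2.

The hand is clear of everything, so I'm handing in.

```bash
python3 -c "
from rig import bot
print(bot.hand_in())"
```

```text
the job is handed in; nothing more can be done
None
```

I pushed the shell home against the stop, turned the valve lever to its open stop and gave the plunger three full strokes; the last clear picture shows the pin fully out with its groove above the nut, and I handed in at about 14 s without pressing again, though my final oblique check missed the pin.

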